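# Close the inspection port of a locker hatch

## Task

The re-cored locker hatch on the bench is nearly ready: close its round inspection port. Take the lid that fits it (the smaller of the two), set it on the port and, without forcing it, turn it until its lugs drop through the gaps; then press it down against the sponge gasket and twist it clockwise to the stop, so that it stays locked flush when let go. Leave the other lid, the tools and the other things on the bench where they are.

Things in the scene. Friction and masses are not known exactly. Their poses are not given: they have to be found in the camera images.
- hatch: Locker hatch, lying fast on the bench: light-grey metal frame 300 x 380 x 45 mm, 35 mm wide, round a plywood core whose top is 38 mm above the bench. Origin: centre of its underside; y along the 380 mm side, z up. The round port is let into the core, 50 mm from the centre towards -y.
- port (a point): Centre of the port, level with its rim's top face, 46 mm above the bench. White nylon ring 168 mm across, fast in the hatch. Inside the rim (inner diameter 132 mm) lies a black sponge gasket, then three nylon tabs round a clear bore of 86 mm. The ring was screwed in at any angle: this point's yaw is the hatch's and does not tell where the gaps between the tabs are.
- port_tabs (a point): Port centre at the tabs' top, 10 mm below the rim. Three gaps, 32 degrees (25 mm) wide, 120 degrees apart, at an unknown angle: see them from above or feel for them. Under each tab a ramp runs clockwise (seen from above) to a stop 55 degrees (0.96 rad) on from the gap's middle. The other side is blocked: a dropped lug turns only some 6 degrees anticlockwise. Yaw as the hatch's.
- lid_bar (a point): Middle of the grip bar of the lid that fits, half-way up; z up, x along the bar. Bar 76 mm long, 14 wide (y), 26 high. White nylon lid 128 mm across, about 0.13 to 0.21 kg, upright on the bench, this point 40 mm above its foot. Over point port it is 24 mm high with the lugs on the tabs, about 17.5 mm dropped and afloat on the gasket, 13.3 mm when locked.
- lid_face (a point): Centre of that lid's flat top face, 13 mm below the bar's middle, 27 mm above the lid's foot. The disc is 6 mm thick. On the port it stands 11 mm above the rim with the lugs on the tabs, about 4.5 mm once dropped, and is level with the rim (within 0.5 mm) when locked. Pressing it flush takes about 11 N; it must go down some 2 mm (6 N) from afloat before it can turn.
- lid_lugs (a point): Centre of the same lid at its lugs, 8.5 mm above its foot. Three lugs 16 mm wide, 5 mm thick with round ends, out to 96 mm diameter, at the bar's +x and 120 and 240 degrees from it, on a spigot 83 mm across that reaches 6 mm below them and centres the lid in the tabs' bore (1.5 mm play all round, chamfered). Turning takes up to about 0.3 N m; the stop is rigid.
- big_lid_bar (a point): Bystander: middle of the grip bar of a larger lid of the same pattern, 154 mm across, spigot 112 mm, 53 mm high, same bar; it belongs to another hatch and does not fit. The two lids may stand in either place.
- sanding_block: Bystander: cork sanding block 115 x 62 x 26 mm lying on the hatch's plywood beside the port. Origin: centre of its underside.
- screwdriver: Bystander: screwdriver 190 mm long, lying. Origin: its middle, on the bench.
- filler_tin: Bystander: round tin, 74 mm across, 85 mm high. Origin: centre of its underside.
- disc: Bystander: round sanding pad 125 mm across, 6 mm thick, with holes. Origin: centre of its underside.
- screw_dish: Bystander: small steel dish, 70 mm across, 28 mm high. Origin: centre of its underside.
- wrench: Bystander: flat spanner 170 mm long, 8 mm thick, lying. Origin: its middle, on the bench.
Not all that is in view belongs to the job. Leave any blue or pink look-alike of the part that bears lid_bar alone.

How it is judged:
At the end, for the whole second after the job is handed in: The smaller lid is locked in the port: its face level with the rim (less than 0.8 mm proud: bar's middle less than 13.8 mm above the port point), centred within 4 mm, level within 0.03 rad, at rest and let go (horizontal distance between lid_bar and port below 0.004 m and z of lid_bar in the frame of port below 0.0138 m and angle between lid_bar's own z axis and vertical below 0.03 rad and linear speed of lid below 0.01 m/s); the robot touches nothing.
It fails at once if another thing on the bench is shifted by more than 30 mm (distance of any of big_lid_bar, sanding_block, screwdriver, filler_tin, disc, screw_dish, wrench from where it was at the start of the episode above 0.03 m).
It fails at once if the lid is forced: pressed on the port with more than 60 N (contact force between lid and hatch above 60 N).
It also fails if it takes over 72 s, if anything falls off the work surface, if the arm or the gripper's body presses on something with over 40 N, if the wrist force passes 120 N, or if a joint passes its speed limit or range.

## Robot

A 7-joint arm with a two-finger parallel gripper is mounted at the origin on the work surface. World frame = base frame: x ahead of the robot, y to its left, z up, the work surface at z = 0. Lengths are in m, angles in rad, forces in N, time in s.
With the tool pointing down it reaches from about 0.425 to 0.825 m from the base axis. Payload 3.6 kg.
Tool frame: the origin (TCP) lies between the finger pads; the fingertips stand 11 mm ahead of it and the grasp point (between the pads) lies 8 mm behind it (bot.finger_overhang is the distance from the TCP to the fingertips, in m); z points along the fingers, y is the direction in which the jaws open and shut (so a half turn about z gives the same grasp; the last joint's range is limited). The gripper opens to 93 mm and grips with 3 to 60 N. Pads are 15 mm wide; open, the fingers measure 128 mm over their backs; the gripper's body (75 mm by 188 mm) begins 65 mm behind the grasp point.
Start: joints at [-1.153, 0.615, -0.013, 1.423, 0.008, 1.103, -0.04], TCP at [0.28, 0.587, 0.23] pointing down, gripper open.
Joint ranges: [-3.12, 3.12], [-0.3, 2.06], [-1.34, 1.32], [0.26, 2.42], [-1.36, 4.5], [0.01, 1.98], [-2.84, 2.84]. Speed limits (rad/s): [2.79, 2.79, 3.14, 3.14, 3.14, 3.14, 3.14].

## Interface

Orientations are given as a unit quaternion [w, x, y, z].
In Python, from plant import bot gives the robot as it stands.
- The arm moves only by the tool play_rows, never from a script. Its argument "plan" is a list of rows, each an object with "turn": the turn, a rotation vector about the tool's x, y, z in rad, a list of three; "dp": the shift along the tool's x, y, z in mm, a list of three; "hand": the finger opening in mm, from 0 to 93. A call has 1 to 5 rows; each row shifts and turns the commanded pose from where the row before left it, along the tool's axes as they then stand; what a row does not reach is not made up. A row lasts 1/12 s, in which the tool goes at most 41.7 mm and 7.16 degrees, less where a joint would pass 70% of its speed; a pose out of reach is approached as far as the arm can. A call with a gripper value outside its range is refused whole. The fingers move at their own pace and stop on an object; "grip_force" is the grip in N (left out, the last holds). Time passes only in rows, so rows that do not move let the fingers close. It gives the time, the measured TCP pose, the force and the opening at its end, in the units of the state.
- bot.observe(): the state, without advancing time (a new reading comes with each control period).
- bot.snapshot(name): name is "scene" or "top" or "wrist"; returns (picture, depth): 400x640x3 uint8, red, green, blue; 400x640 float32, m along the optical axis (not along the pixel's ray), 0 where there is no reading.
- bot.camera_info(name): a dict with "fovy" (degrees; the focal length in pixels is half the picture's height over the tangent of half this angle, whatever the lens; pixels are square), "cx", "cy" (the principal point, pixels), "distortion" ([k1, k2, p1, p2, k3] as OpenCV has them; the pictures are not rectified), "R" (3x3) and "t" (3): a world point X has camera coordinates R X + t. Camera axes: x right, y down, z forward; pixel columns grow to the right and rows downward; lengths in m; the calibration is good to about 2 mm. A picture is of the moment at which its call begins: read the wrist's pose just before it. camera_info takes no time and is no camera call; for the wrist camera it gives the pose at the moment of the call.
- bot.close_job(): hands the job in, once; it reports no verdict.
Trained networks look in the newest picture that a camera, given by its name, has taken for a name from the list of things; names that differ only in an ending like _2 or _b are one class to them, and where a whole thing is asked for, a point or a joint stands for the part that bears it (a point fixed in the world has none). Each returns a list of dicts, best first, with "p" (0 to 1); they miss things now and then, are a little off and sometimes report something else, mostly with a low value. They report only what shows in the picture. A call takes as long as a camera call. They do not tell look-alikes from the thing itself.
- bot.boxes_of(label, camera): "point" ([column, row] in pixels, amid what is visible of it).
- bot.spot_point(label, camera): "point" ([column, row] in pixels: a listed point, or the origin of a listed thing).
The state is a dict: "clock": time; "joints": joint angles; "dq": joint speeds; "joint_torque": joint torques, N m; "tcp_pos": TCP position; "eef_rot": TCP orientation; "wrist_force": force on the tool from outside, world axes, zero at the start; "wrist_torque": the same for the moment, N m; "width": opening from 0.0 (shut) to 1.0 (fully open).
Only numpy, scipy, OpenCV 4.12 (cv2) and the standard library are available. Lean on these libraries where they do the work, as an engineer would, in place of code of your own. Each camera call takes 0.05 s, during which the arm holds its last target. There are 200 camera calls.

## Working session

There is one attempt and no reset: what is moved stays moved. The work goes in short steps, Python scripts to look and compute and a tool call to move; the robot and the scene stay as the last step left them, time stands still between calls to the robot, and variables do not carry over. Pictures are saved under pics/ and viewed, about 8 in all and at most 12, crops included, and the job is handed in when it is done.

Besides the shell and the picture viewer there is one more tool, called after ">>>" as name(argument=value, ...) on one line, values as JSON. play_rows: Moves the arm, as the interface text tells. Its arguments: {"type":"object","properties":{"plan":{"type":"array","items":{"type":"object","properties":{"turn":{"type":"array","items":{"type":"number"}},"dp":{"type":"array","items":{"type":"number"}},"hand":{"type":"number"}}}},"grip_force":{"type":"number"}},"required":["plan"]}

```bash
mkdir -p pics; ls; cat > h.py <<'E'
import numpy as np, cv2
from plant import bot
def K(n):
    i=bot.camera_info(n); f=200/np.tan(np.radians(i['fovy'])/2)
    return i,np.array([[f,0,i['cx']],[0,f,i['cy']],[0,0,1.]]),np.array(i['distortion'],float)
def onz(n,px,z,info=None):
    i,k,d=info or K(n); u=cv2.undistortPoints(np.array([[px]],float),k,d)[0,0]
    R=np.array(i['R']);t=np.array(i['t']); c=-R.T@t; r=R.T@np.array([u[0],u[1],1]); return c+r*(z-c[2])/r[2]
def proj(n,X,info=None):
    i,k,d=info or K(n); return cv2.projectPoints(np.array(X,float).reshape(-1,3),cv2.Rodrigues(np.array(i['R']))[0],np.array(i['t'],float),k,d)[0][:,0]
def save(n,name):
    info=K(n); p,dep=bot.snapshot(n); cv2.imwrite('pics/'+name+'.png',p[:,:,::-1]); np.save('pics/'+name+'.npy',dep); return p,dep,info
E
python3 - <<'E'
from h import *
print(bot.observe())
for n in('top','scene'):
    p,d,i=save(n,n+'0'); print(n,i[0])
    for l,z in(('port',.046),('lid_bar',.04),('lid_face',.027),('big_lid_bar',.04),('hatch',0),('sanding_block',.038),('filler_tin',0),('screw_dish',0)):
        for r in bot.spot_point(l,n)[:3]: print(l,np.round(r['point']),round(r['p'],2),onz(n,r['point'],z,i).round(3))
E
```

```text
pics
{'clock': 0.0, 'joints': array([-1.15248441,  0.61591561, -0.01258961,  1.42485769,  0.0081346 ,
        1.10338894, -0.04039158]), 'dq': array([-0.00096016,  0.00055004,  0.00108536, -0.0005546 , -0.00137976,
        0.00055673, -0.00145416]), 'joint_torque': array([ 5.25250516e-05, -4.58923566e+01,  2.08993396e-01, -1.65742421e+01,
       -6.10926049e-02,  2.03922851e-02,  2.21657915e-04]), 'tcp_pos': array([0.27937956, 0.58607106, 0.22849722]), 'eef_rot': array([-2.37836493e-04,  2.20543420e-01,  9.75376345e-01, -1.23676878e-03]), 'wrist_force': array([ 0.24174421, -0.65726306, -1.17454964]), 'wrist_torque': array([ 0.00150223,  0.01512254, -0.00597058]), 'width': 0.9984273432694996}
top {'fovy': 46.002328946353956, 'cx': 320.7703002664461, 'cy': 201.03179926925395, 'distortion': array([-0.12629522,  0.        ,  0.        ,  0.        ,  0.        ]), 'R': array([[ 0.01513203, -0.99965702,  0.02137433],
       [-0.99632996, -0.01687592, -0.08391548],
       [ 0.08424741, -0.02002608, -0.99624361]]), 't': array([-0.16557716,  0.49666789,  1.26112865])}
port [214. 165.] 0.55 [
[... 892 characters left out ...]
 -6.27723756e-01]]), 't': array([ 0.4774692 , -0.01827405,  1.32320696])}
port [322. 281.] 0.92 [0.604 0.139 0.046]
lid_bar [346. 170.] 0.95 [ 0.266 -0.255  0.04 ]
lid_bar [287. 131.] 0.68 [ 0.322 -0.621  0.04 ]
lid_bar [294. 205.] 0.67 [ 0.523 -0.171  0.04 ]
lid_face [300. 208.] 0.81 [ 0.505 -0.165  0.027]
lid_face [287. 133.] 0.8 [ 0.321 -0.623  0.027]
lid_face [325. 146.] 0.74 [ 0.236 -0.454  0.027]
big_lid_bar [268. 171.] 0.96 [ 0.514 -0.39   0.04 ]
hatch [333. 304.] 0.96 [0.6   0.186 0.   ]
sanding_block [356. 332.] 0.92 [0.61  0.299 0.038]
filler_tin [236. 239.] 0.85 [ 0.731 -0.16   0.   ]
screw_dish [325. 283.] 0.61 [0.581 0.119 0.   ]
screw_dish [344. 224.] 0.5 [ 0.409 -0.051  0.   ]
```

View pics/top0.png

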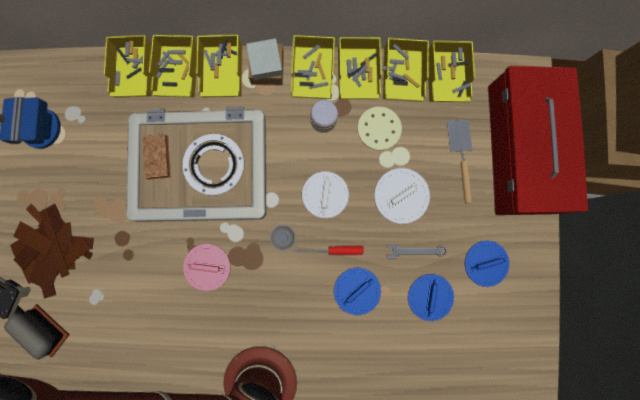

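View pics/scene0.png

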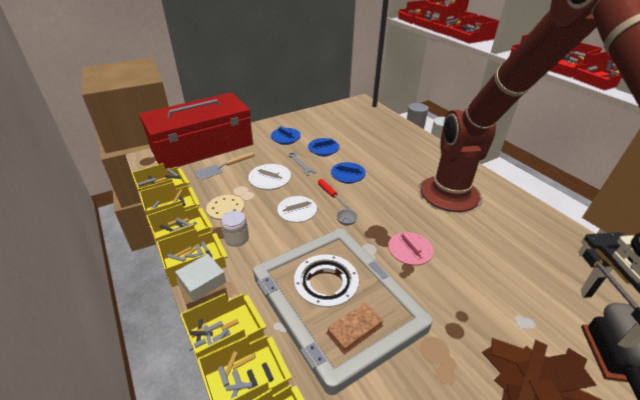

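The top picture shows the smaller white lid at (325,194), the big white one at (402,195), the port at (213,164) and the sanding block at (156,156). The scene picture agrees; the blue and pink lids are look-alikes. I'll move above the port to look with the wrist camera.

>>> play_rows(plan=[{"dp":[-34.5,-19.3,-5],"turn":[0,0,0],"hand":93},{"dp":[-34.5,-19.3,-5],"turn":[0,0,0],"hand":93},{"dp":[-34.5,-19.3,-5],"turn":[0,0,0],"hand":93},{"dp":[-34.5,-19.3,-5],"turn":[0,0,0],"hand":93},{"dp":[-34.5,-19.3,-5],"turn":[0,0,0],"hand":93}])

```text
clock: 1.32
tcp_pos: [0.3947, 0.4238, 0.2551]
eef_rot: [0.0, 0.22, 0.975, 0.0]
wrist_force: [-0.1, 0.1, -0.0]
width: 0.998
```

>>> play_rows(plan=[{"dp":[-34.5,-19.3,-5],"turn":[0,0,0],"hand":93},{"dp":[-34.5,-19.3,-5],"turn":[0,0,0],"hand":93},{"dp":[-34.5,-19.3,-5],"turn":[0,0,0],"hand":93},{"dp":[-34.5,-19.3,-5],"turn":[0,0,0],"hand":93},{"dp":[-34.5,-19.3,-5],"turn":[0,0,0],"hand":93}])

```text
clock: 1.73
tcp_pos: [0.5089, 0.2624, 0.2802]
eef_rot: [0.0, 0.221, 0.975, 0.0]
wrist_force: [0.1, 0.6, -0.5]
width: 1.003
```

>>> play_rows(plan=[{"dp":[-34.5,-19.3,-5],"turn":[0,0,0],"hand":93},{"dp":[-34.5,-19.3,-5],"turn":[0,0,0],"hand":93},{"dp":[-34.5,-19.3,-5],"turn":[0,0,0],"hand":93},{"dp":[-34.5,-19.3,-5],"turn":[0,0,0],"hand":93},{"dp":[0,0,0],"turn":[0,0,0],"hand":93}])

```text
clock: 2.15
tcp_pos: [0.6044, 0.1235, 0.3005]
eef_rot: [0.004, 0.228, 0.974, -0.003]
wrist_force: [0.2, -1.1, 0.2]
width: 1.0
```

```bash
python3 - <<'E'
from h import *
o=bot.observe(); print(o['tcp_pos'],o['eef_rot'],o['joints'].round(2),o['wrist_force'])
p,d,i=save('wrist','w1'); print(i)
for l,z in(('port',.046),('port_tabs',.036),('lid_bar',.04)):
    for r in bot.spot_point(l,'wrist')[:3]: print(l,np.round(r['point']),round(r['p'],2),onz('wrist',r['point'],z,i).round(4))
E
```

```text
[0.60442405 0.12345536 0.30048569] [ 0.00365975  0.22792419  0.97366645 -0.00328783] [-0.28  0.51  0.06  1.42 -0.02  1.21  0.9 ] [ 0.20392176 -1.07101221  0.21862813]
({'fovy': 68.53129572822732, 'cx': 325.33745376090155, 'cy': 197.70800085236658, 'distortion': array([0.0039366, 0.       , 0.       , 0.       , 0.       ]), 'R': array([[ 0.44286013,  0.89658042, -0.0042949 ],
       [ 0.85635737, -0.42156363,  0.29822167],
       [ 0.26556914, -0.13574846, -0.95448698]]), 't': array([-0.37715551, -0.52223088,  0.31435908])}, array([[293.56696894,   0.        , 325.33745376],
       [  0.        , 293.56696894, 197.70800085],
       [  0.        ,   0.        ,   1.        ]]), array([0.0039366, 0.       , 0.       , 0.       , 0.       ]))
port [138. 194.] 0.46 [ 0.5197 -0.1394  0.046 ]
lid_bar [119. 197.] 0.7 [ 0.5097 -0.1716  0.04  ]
```

View pics/w1.png

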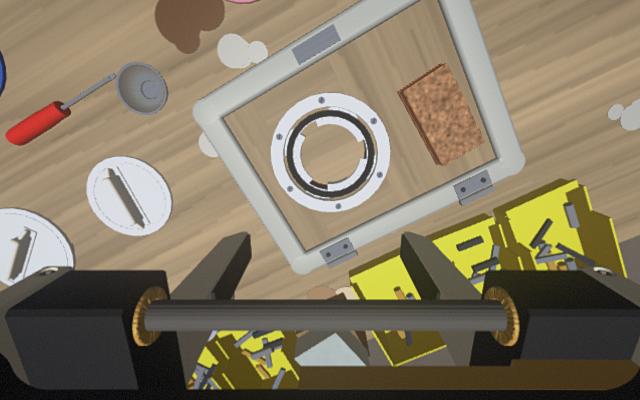

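The wrist view shows the port centred near (330,152), with gaps visible between its tabs, and the small lid near (129,195). The next step is to rectify both patches.

```bash
cat >> h.py <<'E'
def ortho(p,info,c,z,half,s=2000):
    n=int(2*half*s); v,u=np.mgrid[:n,:n]; X=np.stack([c[0]+half-v/s,c[1]+half-u/s,np.full(u.shape,z)],-1)  # up=+x, left=+y
    m=proj(None,X,info).reshape(n,n,2).astype(np.float32); return cv2.remap(p,m[...,0],m[...,1],cv2.INTER_CUBIC)
def disc(p,info,c,z,half,rmin,rmax,thr=150):
    o=ortho(p,info,c,z,half); g=cv2.GaussianBlur(cv2.cvtColor(o,cv2.COLOR_RGB2GRAY),(0,0),2)
    h=cv2.HoughCircles(g,cv2.HOUGH_GRADIENT,1,500,param1=80,param2=15,minRadius=int(rmin*2000),maxRadius=int(rmax*2000))
    u,v,r=h[0,0]; return np.array([c[0]+half-v/2000,c[1]+half-u/2000]),r/2000
E
python3 - <<'E'
from h import *
import pickle
p=cv2.imread('pics/w1.png')[:,:,::-1].copy(); i=K('wrist')
pc=onz('wrist',(330,152),.046,i)[:2]; lc=onz('wrist',(129,195),.027,i)[:2]
print(pc,lc)
P,r=disc(p,i,pc,.046,.11,.078,.09); print('port',P,r)
P2,r2=disc(p,i,pc,.046,.11,.062,.07); print('port inner',P2,r2)
L,r=disc(p,i,lc,.027,.09,.059,.069); print('lid',L,r)
a=ortho(p,i,P,.036,.075); b=ortho(p,i,L,.053,.075)
cv2.circle(a,(150,150),86,(255,0,0),1); cv2.circle(b,(150,150),3,(255,0,0),1)
cv2.imwrite('pics/o1.png',cv2.resize(np.hstack([a,b]),(800,400))[:,:,::-1])
E
```

```text
[0.57972316 0.15307853] [ 0.51118109 -0.1497488 ]
port [0.58447316 0.15082853] 0.08285
port inner [0.58347316 0.14982853] 0.0649
lid [ 0.51393108 -0.1519988 ] 0.06265
```

View pics/o1.png

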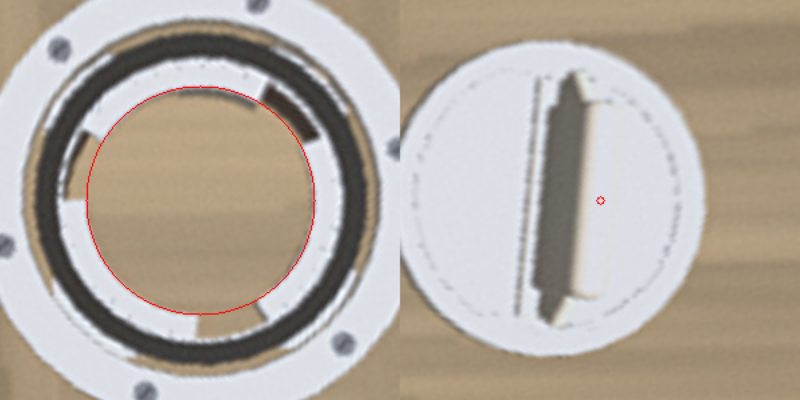

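The tab gaps sit at about 74°, −46° and −164°, but the arm was still settling when I took that picture. I'll retake it at rest.

```bash
python3 - <<'E'
from h import *
o=bot.observe(); print(o['tcp_pos'],o['eef_rot'],o['joints'].round(2),o['dq'].round(3),o['wrist_force'])
p,d,i=save('wrist','w2')
print(proj(None,[[.584,.150,.046],[.514,-.152,.027]],i))
pc=np.array([.590,.137]); 
for l,z in(('port',.046),('lid_bar',.04),('lid_face',.027)):
    for r in bot.spot_point(l,'wrist')[:3]: print(l,np.round(r['point']),round(r['p'],2),onz('wrist',r['point'],z,i).round(4))
P,r=disc(p,i,pc,.046,.11,.078,.09); print('port',P,r)
P2,r2=disc(p,i,pc,.046,.11,.062,.07); print('port inner',P2,r2)
L,rl=disc(p,i,(.515,-.165),.027,.09,.059,.069); print('lid',L,rl)
for n in('top',):
    q,_,j=save(n,'top1')
    print(n,disc(q,j,pc,.046,.11,.078,.09),disc(q,j,(.516,-.165),.027,.09,.059,.069))
a=ortho(p,i,P,.036,.075); b=ortho(p,i,L,.053,.075)
cv2.circle(a,(150,150),86,(255,0,0),1); cv2.circle(b,(150,150),3,(255,0,0),1)
cv2.imwrite('pics/o2.png',cv2.resize(np.hstack([a,b]),(800,400))[:,:,::-1])
E
```

```text
[0.59871013 0.13657173 0.29941744] [-6.74768380e-04  2.19675284e-01  9.75572645e-01  5.73317140e-04] [-0.29  0.5   0.05  1.43 -0.03  1.21  0.89] [-0.024 -0.003 -0.015  0.006  0.004 -0.002  0.002] [-0.74983516 -0.09636257 -0.27552365]
[[329.29687975 155.7347982 ]
 [128.89777546 197.22636021]]
lid_bar [112. 202.] 0.84 [ 0.5097 -0.1699  0.04  ]
lid_face [121. 205.] 0.68 [ 0.5191 -0.1705  0.027 ]
port [0.59225 0.13575] 0.082949996
port inner [0.59175 0.13575] 0.0661
lid [ 0.51625 -0.16875] 0.06335
top (array([0.59425, 0.13725]), np.float32(0.083550006)) (array([ 0.51775, -0.16825], dtype=float32), np.float32(0.06315))
```

View pics/o2.png

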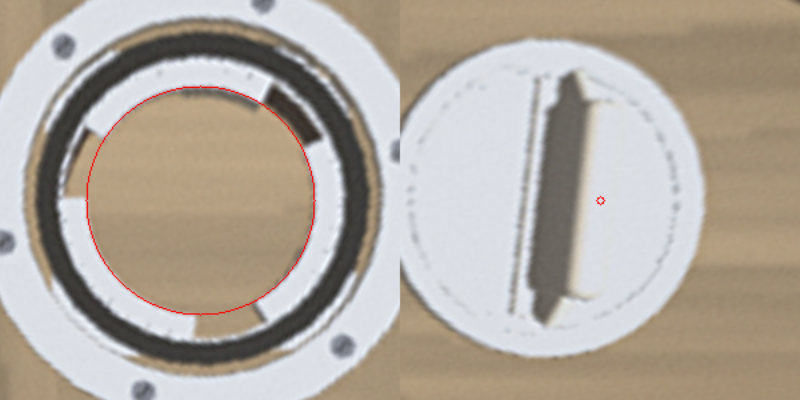

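Port ≈ (0.593, 0.1365) and lid ≈ (0.517, −0.1685), with the wrist and top cameras agreeing within 2 mm. The gaps lie at 73° mod 120°, and the bar at about −6°/174°. I'll go over the lid with tool x near 174°.

>>> play_rows(plan=[{"dp":[-7.2,-38.8,6],"turn":[0,0,0],"hand":93},{"dp":[-7.2,-38.8,6],"turn":[0,0,0],"hand":93},{"dp":[-7.2,-38.8,6],"turn":[0,0,0],"hand":93},{"dp":[-7.2,-38.8,6],"turn":[0,0,0],"hand":93},{"dp":[-7.2,-38.8,6],"turn":[0,0,0],"hand":93}])

```text
clock: 3.02
tcp_pos: [0.5477, -0.0564, 0.2697]
eef_rot: [0.0, 0.22, 0.976, 0.0]
wrist_force: [0.3, -0.0, -0.4]
width: 1.0
```

>>> play_rows(plan=[{"dp":[-7.2,-38.8,6],"turn":[0,0,0],"hand":93},{"dp":[-7.2,-38.8,6],"turn":[0,0,0],"hand":93},{"dp":[-7.2,-38.8,6],"turn":[0,0,0],"hand":93},{"dp":[0,0,0],"turn":[0,0,-0.11],"hand":93},{"dp":[0,0,0],"turn":[0,0,-0.11],"hand":93}])

```text
clock: 3.43
tcp_pos: [0.5165, -0.173, 0.2514]
eef_rot: [-0.001, 0.112, 0.994, -0.001]
wrist_force: [0.6, 0.6, 0.4]
width: 1.001
```

>>> play_rows(plan=[{"dp":[0,0,0],"turn":[0,0,-0.11],"hand":93},{"dp":[0,0,0],"turn":[0,0,0],"hand":93},{"dp":[0,0,0],"turn":[0,0,0],"hand":93},{"dp":[0,0,0],"turn":[0,0,0],"hand":93},{"dp":[0,0,0],"turn":[0,0,0],"hand":93}])

```text
clock: 3.85
tcp_pos: [0.518, -0.1695, 0.2517]
eef_rot: [0.0, 0.058, 0.998, -0.0]
wrist_force: [0.4, 0.1, 0.4]
width: 1.001
```

```bash
python3 - <<'E'
from h import *
o=bot.observe(); print(o['tcp_pos'],o['eef_rot'],o['joints'].round(2),o['dq'].round(3),o['wrist_force'])
p,d,i=save('wrist','w3')
L,rl=disc(p,i,(.517,-.1685),.027,.09,.059,.069); print('lid',L,rl)
for n in('lid_bar','lid_lugs'):print(n,[(r['p'],onz('wrist',r['point'],.04,i)) for r in bot.spot_point(n,'wrist')])
b=ortho(p,i,L,.053,.075,2600); v=ortho(p,i,L,.027,.075,2600)
cv2.circle(b,(195,195),3,(255,0,0),1)
cv2.imwrite('pics/o3.png',np.hstack([b,v])[:,:,::-1])
# depth: points with bar-top height
k=i[1]; vv,uu=np.mgrid[:400,:640]; R=np.array(i[0]['R']);t=np.array(i[0]['t'])
X=np.stack([(uu-k[0,2])/k[0,0]*d,(vv-k[1,2])/k[1,1]*d,d],-1)-t; X=X@R
m=(np.hypot(X[...,0]-L[0],X[...,1]-L[1])<.06)&(d>0)
print('face z',np.median(X[m][:,2]))
m2=m&(X[...,2]>.046)&(X[...,2]<.06); q=X[m2]; print(len(q),q.mean(0),np.ptp(q,0))
r=cv2.minAreaRect((q[:,:2]*1000).astype(np.float32)); print(r)
E
```

```text
[ 0.51798142 -0.16951595  0.25171543] [ 4.46074470e-06  5.77195627e-02  9.98332835e-01 -4.54384549e-05] [ 0.26  0.43  0.02  1.7  -0.01  1.01  1.74] [ 0.     0.002 -0.002 -0.002  0.001 -0.001  0.008] [0.37560107 0.05300139 0.41905498]
lid [ 0.51575 -0.16975] 0.063200004
lid_bar [(0.9, array([ 0.51145392, -0.17154185,  0.04      ])), (0.7, array([0.59309237, 0.13540012, 0.04      ]))]
lid_lugs [(0.71, array([ 0.50800513, -0.16668482,  0.04      ]))]
face z 0.341079321179212
649 [ 0.51445598 -0.16935345  0.05156223] [0.07485599 0.02031615 0.00681837]
((516.0762329101562, -169.35557556152344), (12.765454292297363, 75.22632598876953), 83.16289520263672)
```

View pics/o3.png

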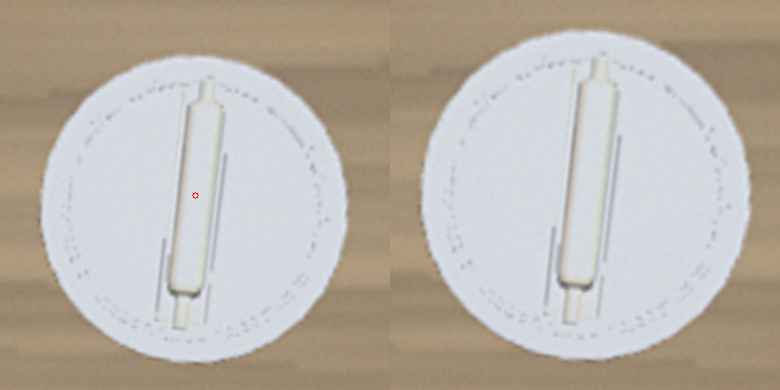

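The bar centre is (0.516, −0.1694) at 173.2°, measuring 75×13 mm, which matches the given sizes. The tool is at 173.4°. I'll descend and grip.

>>> play_rows(plan=[{"dp":[2,0,40],"turn":[0,0,0],"hand":93},{"dp":[0,0,40],"turn":[0,0,0],"hand":93},{"dp":[0,0,40],"turn":[0,0,0],"hand":93},{"dp":[0,0,40],"turn":[0,0,0],"hand":93},{"dp":[0,0,30],"turn":[0,0,0],"hand":93}])

```text
clock: 4.42
tcp_pos: [0.5148, -0.1693, 0.059]
eef_rot: [-0.001, 0.058, 0.998, 0.0]
wrist_force: [0.4, -0.1, 0.1]
width: 1.001
```

>>> play_rows(plan=[{"dp":[0,0,10],"turn":[0,0,0],"hand":93},{"dp":[0,0,10.5],"turn":[0,0,0],"hand":93},{"dp":[0,0,0],"turn":[0,0,0],"hand":93},{"dp":[0,0,0],"turn":[0,0,0],"hand":93},{"dp":[0,0,0],"turn":[0,0,0],"hand":93}])

```text
clock: 4.83
tcp_pos: [0.5174, -0.1702, 0.0429]
eef_rot: [0.002, 0.057, 0.998, -0.0]
wrist_force: [-0.5, -0.3, -0.1]
width: 0.995
```

>>> play_rows(plan=[{"dp":[0,0,0],"turn":[0,0,0],"hand":0},{"dp":[0,0,0],"turn":[0,0,0],"hand":0},{"dp":[0,0,0],"turn":[0,0,0],"hand":0},{"dp":[0,0,0],"turn":[0,0,0],"hand":0},{"dp":[0,0,0],"turn":[0,0,0],"hand":0}], grip_force=40)

```text
clock: 5.25
tcp_pos: [0.516, -0.1698, 0.0415]
eef_rot: [0.0, 0.057, 0.998, -0.0]
wrist_force: [-0.7, -0.3, 0.8]
width: 0.686
```

>>> play_rows(plan=[{"dp":[0,0,0],"turn":[0,0,0],"hand":0},{"dp":[0,0,0],"turn":[0,0,0],"hand":0},{"dp":[0,0,0],"turn":[0,0,0],"hand":0},{"dp":[0,0,0],"turn":[0,0,0],"hand":0},{"dp":[0,0,0],"turn":[0,0,0],"hand":0}])

```text
clock: 5.67
tcp_pos: [0.5159, -0.1697, 0.0411]
eef_rot: [-0.0, 0.057, 0.998, -0.0]
wrist_force: [-0.1, -0.5, 0.9]
width: 0.334
```

```bash
python3 - <<'E'
from h import *
o=bot.observe(); print(o['tcp_pos'],o['eef_rot'],o['joints'].round(2),o['wrist_force'],o['width']*93)
E
```

```text
[ 0.51585393 -0.16974182  0.04110927] [-6.51346337e-05  5.73374061e-02  9.98354855e-01 -1.39094983e-05] [ 0.27  0.71  0.01  1.91 -0.01  0.52  1.74] [-0.05242307 -0.5130167   0.88728552] 31.054059790706507
```

>>> play_rows(plan=[{"dp":[0,0,0],"turn":[0,0,0],"hand":0},{"dp":[0,0,0],"turn":[0,0,0],"hand":0},{"dp":[0,0,0],"turn":[0,0,0],"hand":0},{"dp":[0,0,0],"turn":[0,0,0],"hand":0},{"dp":[0,0,0],"turn":[0,0,0],"hand":0}])

```text
clock: 6.08
tcp_pos: [0.5158, -0.1698, 0.0411]
eef_rot: [-0.0, 0.057, 0.998, -0.0]
wrist_force: [0.2, -0.9, -0.6]
width: 0.149
```

>>> play_rows(plan=[{"dp":[0,0,-5],"turn":[0,0,0],"hand":0},{"dp":[0,0,-20],"turn":[0,0,0],"hand":0},{"dp":[0,0,-30],"turn":[0,0,0],"hand":0},{"dp":[0,0,-35],"turn":[0,0,0],"hand":0},{"dp":[0,0,0],"turn":[0,0,0],"hand":0}])

```text
clock: 6.5
tcp_pos: [0.5197, -0.171, 0.1372]
eef_rot: [0.006, 0.057, 0.998, -0.001]
wrist_force: [1.5, -0.6, -0.8]
width: 0.146
```

```bash
python3 - <<'E'
from h import *
bot.snapshot('top')
o=bot.observe(); print(o['tcp_pos'],o['eef_rot'],o['wrist_force'],o['wrist_torque'],o['width']*93)
# spot in wrist: lid location relative to the tool
p,d,i=save('wrist','w4'); z=o['tcp_pos'][2]-.0011
L,rl=disc(p,i,o['tcp_pos'][:2],z-.013,.09,.059,.069); print('lid',L,rl)
E
```

```text
[ 0.51826733 -0.17047734  0.13462695] [ 3.93444163e-03  5.73879379e-02  9.98343769e-01 -9.29149068e-04] [-0.13639581 -0.17117878 -1.54381468] [ 0.05291925 -0.0257641   0.03733548] 14.184290767175245
lid [ 0.51951734 -0.16972734] 0.06395
```

>>> play_rows(plan=[{"dp":[-4,31.2,-8],"turn":[0,0,0],"hand":0},{"dp":[-4,31.2,-8],"turn":[0,0,0],"hand":0},{"dp":[-4,31.2,-8],"turn":[0,0,0],"hand":0},{"dp":[-4,31.2,-8],"turn":[0,0,0],"hand":0},{"dp":[-4,31.2,-8],"turn":[0,0,0],"hand":0}])

```text
clock: 7.02
tcp_pos: [0.5523, -0.0155, 0.1696]
eef_rot: [-0.002, 0.057, 0.998, -0.0]
wrist_force: [0.6, 0.1, -0.4]
width: 0.145
```

>>> play_rows(plan=[{"dp":[0,0,0],"turn":[0,0,0],"hand":0},{"dp":[0,0,0],"turn":[0,0,0],"hand":0},{"dp":[0,0,0],"turn":[0,0,0],"hand":0},{"dp":[0,0,0],"turn":[0,0,0],"hand":0},{"dp":[0,0,0],"turn":[0,0,0],"hand":0}])

```text
clock: 7.43
tcp_pos: [0.5527, -0.0189, 0.1703]
eef_rot: [-0.001, 0.059, 0.998, -0.001]
wrist_force: [-0.1, -0.2, -1.9]
width: 0.144
```

```bash
python3 - <<'E'
from h import *
bot.snapshot('top');bot.snapshot('top')
o=bot.observe(); print(o['tcp_pos'],o['eef_rot'],o['dq'].round(3),o['wrist_force'],o['width']*93)
p,d,i=save('wrist','w5'); z=o['tcp_pos'][2]-.0011
for a,b in((.078,.09),(.062,.07)): print('port',disc(p,i,(.592,.136),.046,.1,a,b))
print('bore',disc(p,i,(.592,.136),.036,.06,.039,.046))
print('lid',disc(p,i,o['tcp_pos'][:2],z-.013,.09,.059,.069))
a=ortho(p,i,(.592,.136),.036,.075,2600); c=cv2.resize(p,(624,390)); cv2.circle(a,(195,195),112,(255,0,0),1)
cv2.imwrite('pics/o5.png',cv2.resize(np.hstack([a,c]),(800,308))[:,:,::-1])
E
```

```text
[ 0.55312975 -0.01840722  0.17068188] [-5.74101686e-04  5.84653821e-02  9.98289228e-01 -2.94321218e-04] [-0.003 -0.004 -0.006 -0.006 -0.002  0.001  0.   ] [-0.15678571  0.1420788  -0.3311383 ] 14.095305376872089
port (array([0.59174997, 0.13525   ], dtype=float32), np.float32(0.083))
port (array([0.59225, 0.13525], dtype=float32), np.float32(0.06515))
bore (array([0.59175, 0.13475], dtype=float32), np.float32(0.04285))
lid (array([ 0.55337975, -0.01815721]), np.float32(0.06315))
```

View pics/o5.png

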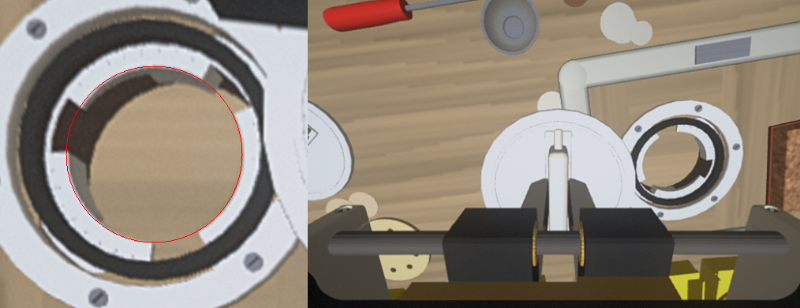

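The port is at (0.592, 0.1352), with three circle fits agreeing within 0.5 mm, and the lid is centred on the TCP. Next I move over the port, turn the lid 40° clockwise and lower it.

>>> play_rows(plan=[{"dp":[-4.2,31.4,0],"turn":[0,0,0],"hand":0},{"dp":[-4.2,31.4,0],"turn":[0,0,0],"hand":0},{"dp":[-4.2,31.4,0],"turn":[0,0,0],"hand":0},{"dp":[-4.2,31.4,0],"turn":[0,0,0],"hand":0},{"dp":[-4.1,31.4,0],"turn":[0,0,0],"hand":0}])

```text
clock: 8.0
tcp_pos: [0.5926, 0.1374, 0.1712]
eef_rot: [-0.0, 0.058, 0.998, -0.0]
wrist_force: [1.2, -0.1, -2.0]
width: 0.149
```

>>> play_rows(plan=[{"dp":[0,0,0],"turn":[0,0,0.117],"hand":0},{"dp":[0,0,0],"turn":[0,0,0.117],"hand":0},{"dp":[0,0,0],"turn":[0,0,0.117],"hand":0},{"dp":[0,0,0],"turn":[0,0,0.117],"hand":0},{"dp":[0,0,0],"turn":[0,0,0.117],"hand":0}])

```text
clock: 8.42
tcp_pos: [0.5923, 0.1361, 0.171]
eef_rot: [-0.0, 0.346, 0.938, -0.0]
wrist_force: [-0.8, 0.2, -1.2]
width: 0.149
```

>>> play_rows(plan=[{"dp":[0,0,0],"turn":[0,0,0.117],"hand":0},{"dp":[0,0,25],"turn":[0,0,0],"hand":0},{"dp":[0,0,25],"turn":[0,0,0],"hand":0},{"dp":[0,0,15],"turn":[0,0,0],"hand":0},{"dp":[0,0,5],"turn":[0,0,0],"hand":0}])

```text
clock: 8.83
tcp_pos: [0.5903, 0.1359, 0.0983]
eef_rot: [-0.002, 0.397, 0.918, -0.002]
wrist_force: [-1.0, 0.3, -1.8]
width: 0.15
```

>>> play_rows(plan=[{"dp":[0,0,0],"turn":[0,0,0],"hand":0},{"dp":[0,0,0],"turn":[0,0,0],"hand":0},{"dp":[0,0,0],"turn":[0,0,0],"hand":0},{"dp":[0,0,0],"turn":[0,0,0],"hand":0},{"dp":[0,0,0],"turn":[0,0,0],"hand":0}])

```text
clock: 9.25
tcp_pos: [0.593, 0.1366, 0.1023]
eef_rot: [0.001, 0.397, 0.918, 0.001]
wrist_force: [-0.4, 0.4, -1.0]
width: 0.147
```

```bash
cat > st.py <<'E'
from h import *
o=bot.observe(); q=o['eef_rot']; print(o['tcp_pos'].round(4),'xang',round(np.degrees(np.arctan2(2*q[1]*q[2],2*q[1]**2-1)),1),q.round(4),'j7',o['joints'][6].round(2),'F',o['wrist_force'].round(2),'T',o['wrist_torque'].round(3),'w',o['width']*93)
print('bar over port',o['tcp_pos'][2]-.0011-.046)
E
python3 st.py
```

```text
[0.593  0.1366 0.1023] xang 133.2 [8.000e-04 3.972e-01 9.178e-01 6.000e-04] j7 0.66 F [-0.44  0.39 -0.99] T [-0.032  0.044 -0.038] w 13.668260025318503
bar over port 0.05517019561498816
```

>>> play_rows(plan=[{"dp":[0,0,10],"turn":[0,0,0],"hand":0},{"dp":[0,0,10],"turn":[0,0,0],"hand":0},{"dp":[0,0,0],"turn":[0,0,0],"hand":0},{"dp":[0,0,0],"turn":[0,0,0],"hand":0},{"dp":[0,0,0],"turn":[0,0,0],"hand":0}])

```text
clock: 9.67
tcp_pos: [0.5922, 0.1364, 0.0807]
eef_rot: [-0.0, 0.397, 0.918, -0.0]
wrist_force: [0.5, 1.2, -1.4]
width: 0.145
```

>>> play_rows(plan=[{"dp":[0,0,0],"turn":[0,0,0],"hand":0},{"dp":[0,0,0],"turn":[0,0,0],"hand":0},{"dp":[0,0,0],"turn":[0,0,0],"hand":0},{"dp":[0,0,0],"turn":[0,0,0],"hand":0},{"dp":[0,0,0],"turn":[0,0,0],"hand":0}])

```text
clock: 10.08
tcp_pos: [0.5924, 0.1365, 0.0813]
eef_rot: [0.0, 0.397, 0.918, 0.0]
wrist_force: [-0.9, 0.1, -0.8]
width: 0.147
```

```bash
python3 st.py; python3 -c "
from h import *
for _ in range(3): bot.snapshot('top'); print(bot.observe()['tcp_pos'])"
```

```text
[0.5924 0.1365 0.0813] xang 133.2 [1.000e-04 3.971e-01 9.178e-01 1.000e-04] j7 0.67 F [-0.9   0.11 -0.8 ] T [-0.038  0.067 -0.022] w 13.638308865764511
bar over port 0.034226565550141655
[0.59240438 0.13653446 0.08129435]
[0.59236879 0.13653024 0.08124979]
[0.5923638  0.13650653 0.08121042]
```

>>> play_rows(plan=[{"dp":[-0.7,-1.2,4],"turn":[0,0,0],"hand":0},{"dp":[0,0,2],"turn":[0,0,0],"hand":0},{"dp":[0,0,2],"turn":[0,0,0],"hand":0},{"dp":[0,0,2],"turn":[0,0,0],"hand":0},{"dp":[0,0,0],"turn":[0,0,0],"hand":0}])

```text
clock: 10.65
tcp_pos: [0.5915, 0.1351, 0.0705]
eef_rot: [-0.0, 0.397, 0.918, -0.0]
wrist_force: [0.4, -0.4, -1.3]
width: 0.152
```

>>> play_rows(plan=[{"dp":[0,0,1],"turn":[0,0,0],"hand":0},{"dp":[0,0,1],"turn":[0,0,0],"hand":0},{"dp":[0,0,0],"turn":[0,0,0],"hand":0},{"dp":[0,0,0],"turn":[0,0,0],"hand":0},{"dp":[0,0,0],"turn":[0,0,0],"hand":0}])

```text
clock: 11.07
tcp_pos: [0.592, 0.1352, 0.0692]
eef_rot: [0.0, 0.397, 0.918, 0.0]
wrist_force: [0.8, -0.1, -1.5]
width: 0.15
```

```bash
python3 st.py
```

```text
[0.592  0.1352 0.0692] xang 133.2 [1.000e-04 3.971e-01 9.178e-01 0.000e+00] j7 0.67 F [ 0.79 -0.09 -1.55] T [-0.053 -0.059  0.056] w 13.905019735824967
bar over port 0.022126947674677544
```

There's no contact force at 22.1 mm, already below the 24 mm resting height, so the lugs appear to be entering the gaps. I'll continue down.

>>> play_rows(plan=[{"dp":[0,0,1],"turn":[0,0,0],"hand":0},{"dp":[0,0,1],"turn":[0,0,0],"hand":0},{"dp":[0,0,1],"turn":[0,0,0],"hand":0},{"dp":[0,0,1],"turn":[0,0,0],"hand":0},{"dp":[0,0,0],"turn":[0,0,0],"hand":0}])

```text
clock: 11.48
tcp_pos: [0.5918, 0.1351, 0.0649]
eef_rot: [-0.0, 0.397, 0.918, -0.0]
wrist_force: [0.2, -0.5, -0.8]
width: 0.149
```

>>> play_rows(plan=[{"dp":[0,0,1],"turn":[0,0,0],"hand":0},{"dp":[0,0,1],"turn":[0,0,0],"hand":0},{"dp":[0,0,0],"turn":[0,0,0],"hand":0},{"dp":[0,0,0],"turn":[0,0,0],"hand":0},{"dp":[0,0,0],"turn":[0,0,0],"hand":0}])

```text
clock: 11.9
tcp_pos: [0.5923, 0.1352, 0.0636]
eef_rot: [0.0, 0.397, 0.918, 0.0]
wrist_force: [-0.3, -0.5, 2.0]
width: 0.148
```

```bash
python3 st.py
```

```text
[0.5923 0.1352 0.0636] xang 133.2 [3.000e-04 3.971e-01 9.178e-01 3.000e-04] j7 0.67 F [-0.31 -0.52  2.01] T [-0.076  0.209  0.053] w 13.794461434860704
bar over port 0.016545912582549893
```

The lugs have dropped: the bar is 16.5 mm over the port with about 3.5 N on the gasket. Next I press to near flush.

>>> play_rows(plan=[{"dp":[0,0,1],"turn":[0,0,0],"hand":0},{"dp":[0,0,1],"turn":[0,0,0],"hand":0},{"dp":[0,0,1],"turn":[0,0,0],"hand":0},{"dp":[0,0,0],"turn":[0,0,0],"hand":0},{"dp":[0,0,0],"turn":[0,0,0],"hand":0}], grip_force=60)

```text
clock: 12.32
tcp_pos: [0.5924, 0.1353, 0.0611]
eef_rot: [0.0, 0.397, 0.918, 0.0]
wrist_force: [-2.1, -0.7, 7.6]
width: 0.146
```

```bash
python3 st.py
```

```text
[0.5924 0.1353 0.0611] xang 133.2 [4.000e-04 3.971e-01 9.178e-01 3.000e-04] j7 0.68 F [-2.11 -0.68  7.64] T [-0.063  0.333 -0.018] w 13.613570723610486
bar over port 0.013953516864086517
```

Good. Now I twist clockwise in steps.

>>> play_rows(plan=[{"dp":[0,0,0.3],"turn":[0,0,0.08],"hand":0},{"dp":[0,0,0],"turn":[0,0,0.08],"hand":0},{"dp":[0,0,0],"turn":[0,0,0.08],"hand":0},{"dp":[0,0,0],"turn":[0,0,0],"hand":0},{"dp":[0,0,0],"turn":[0,0,0],"hand":0}])

```text
clock: 12.73
tcp_pos: [0.5933, 0.1355, 0.0611]
eef_rot: [0.001, 0.504, 0.863, 0.001]
wrist_force: [0.3, 0.2, 7.0]
width: 0.147
```

```bash
python3 st.py
```

```text
[0.5933 0.1355 0.0611] xang 119.4 [0.0012 0.5044 0.8635 0.0011] j7 0.5 F [0.28 0.16 7.05] T [ 0.005  0.238 -0.079] w 13.62625618509975
bar over port 0.01399775131416258
```

>>> play_rows(plan=[{"dp":[0,0,0],"turn":[0,0,0.08],"hand":0},{"dp":[0,0,0.3],"turn":[0,0,0.08],"hand":0},{"dp":[0,0,0],"turn":[0,0,0.08],"hand":0},{"dp":[0,0,0],"turn":[0,0,0.08],"hand":0},{"dp":[0,0,0],"turn":[0,0,0],"hand":0}])

```text
clock: 13.15
tcp_pos: [0.5936, 0.1355, 0.0609]
eef_rot: [0.001, 0.636, 0.771, 0.001]
wrist_force: [-2.1, -0.6, 7.3]
width: 0.141
```

>>> play_rows(plan=[{"dp":[0,0,0],"turn":[0,0,0.08],"hand":0},{"dp":[0,0,0.3],"turn":[0,0,0.08],"hand":0},{"dp":[0,0,0],"turn":[0,0,0.08],"hand":0},{"dp":[0,0,0],"turn":[0,0,0],"hand":0},{"dp":[0,0,0],"turn":[0,0,0],"hand":0}])

```text
clock: 13.57
tcp_pos: [0.5937, 0.1354, 0.0607]
eef_rot: [0.001, 0.723, 0.69, 0.002]
wrist_force: [0.1, -0.5, 8.3]
width: 0.148
```

```bash
python3 st.py
```

```text
[0.5937 0.1354 0.0607] xang 87.3 [0.0012 0.7233 0.6905 0.0016] j7 0.09 F [ 0.12 -0.5   8.3 ] T [ 0.064  0.333 -0.034] w 13.80064241439658
bar over port 0.013597526421112609
```

>>> play_rows(plan=[{"dp":[0,0,0.2],"turn":[0,0,0.06],"hand":0},{"dp":[0,0,0],"turn":[0,0,0.06],"hand":0},{"dp":[0,0,0],"turn":[0,0,0.03],"hand":0},{"dp":[0,0,0],"turn":[0,0,0],"hand":0},{"dp":[0,0,0],"turn":[0,0,0],"hand":0}])

```text
clock: 13.98
tcp_pos: [0.5934, 0.1358, 0.0604]
eef_rot: [0.001, 0.773, 0.635, 0.002]
wrist_force: [-0.6, 0.4, 8.0]
width: 0.147
```

```bash
python3 st.py
```

```text
[0.5934 0.1358 0.0604] xang 78.8 [7.000e-04 7.725e-01 6.350e-01 1.500e-03] j7 -0.02 F [-0.55  0.42  7.98] T [0.066 0.246 0.087] w 13.646585618784977
bar over port 0.013259484961418558
```

>>> play_rows(plan=[{"dp":[0,0,0],"turn":[0,0,0.03],"hand":0},{"dp":[0,0,0],"turn":[0,0,0.03],"hand":0},{"dp":[0,0,0],"turn":[0,0,0.03],"hand":0},{"dp":[0,0,0],"turn":[0,0,0],"hand":0},{"dp":[0,0,0],"turn":[0,0,0],"hand":0}])

```text
clock: 14.4
tcp_pos: [0.5928, 0.1358, 0.0603]
eef_rot: [0.001, 0.799, 0.602, 0.001]
wrist_force: [-1.1, 0.6, 9.1]
width: 0.147
```

```bash
python3 st.py
```

```text
[0.5928 0.1358 0.0603] xang 74.0 [7.000e-04 7.987e-01 6.018e-01 7.000e-04] j7 -0.09 F [-1.1   0.58  9.06] T [-0.025  0.438  0.927] w 13.7169470698568
bar over port 0.013210568723628684
```

The torque rose to 0.93 N·m at xang 74°, so the lid is at the stop, with the bar at 13.2 mm. I'll relax the twist, release and rise.

>>> play_rows(plan=[{"dp":[0,0,0],"turn":[0,0,-0.05],"hand":0},{"dp":[0,0,0],"turn":[0,0,0],"hand":0},{"dp":[0,0,0],"turn":[0,0,0],"hand":45},{"dp":[0,0,0],"turn":[0,0,0],"hand":45},{"dp":[0,0,0],"turn":[0,0,0],"hand":45}])

```text
clock: 14.82
tcp_pos: [0.5916, 0.1351, 0.0584]
eef_rot: [-0.0, 0.785, 0.619, -0.0]
wrist_force: [0.3, -0.4, -0.4]
width: 0.313
```

>>> play_rows(plan=[{"dp":[0,0,0],"turn":[0,0,0],"hand":45},{"dp":[0,0,0],"turn":[0,0,0],"hand":45},{"dp":[0,0,0],"turn":[0,0,0],"hand":45},{"dp":[0,0,0],"turn":[0,0,0],"hand":45},{"dp":[0,0,-3],"turn":[0,0,0],"hand":45}])

```text
clock: 15.23
tcp_pos: [0.5914, 0.1351, 0.0615]
eef_rot: [-0.0, 0.785, 0.619, -0.001]
wrist_force: [-0.2, -0.8, 0.3]
width: 0.485
```

```bash
python3 st.py
```

```text
[0.5914 0.1351 0.0615] xang 76.5 [-3.000e-04  7.855e-01  6.189e-01 -7.000e-04] j7 -0.06 F [-0.21 -0.77  0.29] T [-0.029  0.062  0.012] w 45.09501330593386
bar over port 0.014423005241185421
```

>>> play_rows(plan=[{"dp":[0,0,-25],"turn":[0,0,0],"hand":45},{"dp":[0,0,-35],"turn":[0,0,0],"hand":45},{"dp":[0,0,-40],"turn":[0,0,0],"hand":45},{"dp":[0,0,-40],"turn":[0,0,0],"hand":45},{"dp":[0,0,-30],"turn":[0,0,0],"hand":45}])

```text
clock: 15.65
tcp_pos: [0.5928, 0.1349, 0.2358]
eef_rot: [0.001, 0.786, 0.619, 0.002]
wrist_force: [0.0, 0.1, 0.5]
width: 0.484
```

>>> play_rows(plan=[{"dp":[0,0,0],"turn":[0,0,0],"hand":45},{"dp":[0,0,0],"turn":[0,0,0],"hand":45},{"dp":[0,0,0],"turn":[0,0,0],"hand":45},{"dp":[0,0,0],"turn":[0,0,0],"hand":45},{"dp":[0,0,0],"turn":[0,0,0],"hand":45}])

```text
clock: 16.07
tcp_pos: [0.5909, 0.1353, 0.2303]
eef_rot: [-0.001, 0.785, 0.619, -0.002]
wrist_force: [0.1, -0.1, 0.4]
width: 0.485
```

```bash
python3 st.py; python3 - <<'E'
from h import *
bot.snapshot('top');p,d,i=save('wrist','w6')
print('lid',disc(p,i,(.592,.1352),.046,.09,.059,.0655),'ring',disc(p,i,(.592,.1352),.046,.1,.078,.09))
k=i[1]; vv,uu=np.mgrid[:400,:640]; R=np.array(i[0]['R']);t=np.array(i[0]['t'])
X=(np.stack([(uu-k[0,2])/k[0,0]*d,(vv-k[1,2])/k[1,1]*d,d],-1)-t)@R
r=np.hypot(X[...,0]-.592,X[...,1]-.1352); ok=(d>0)&(X[...,2]<.1)
for a,b in((.045,.06),(.07,.08)):
    q=X[ok&(r>a)&(r<b)]; A=np.c_[q[:,:2]-[.592,.1352],np.ones(len(q))]; print(len(q),'plane/median',np.linalg.lstsq(A,q[:,2],rcond=None)[0].round(4),np.median(q[:,2]).round(4))
q=X[ok&(r<.045)&(X[...,2]>.058)]; print('bar top',np.median(q[:,2]),cv2.minAreaRect((q[:,:2]*1000).astype(np.float32)))
cv2.imwrite('pics/o6.png',p[:,:,::-1])
E
```

```text
[0.5909 0.1353 0.2303] xang 76.5 [-0.0008  0.7854  0.6189 -0.0016] j7 -0.17 F [ 0.13 -0.11  0.38] T [-0.096  0.096  0.02 ] w 45.14758180220219
bar over port 0.18318825991386928
lid (array([0.59225, 0.13495], dtype=float32), np.float32(0.06519999)) ring (array([0.59274995, 0.13595   ], dtype=float32), np.float32(0.083050005))
3414 plane/median [0.0001 0.0028 0.0459] 0.0457
3295 plane/median [-0.0026  0.0029  0.0452] 0.0453
bar top 0.07098510370772955 ((592.5909423828125, 135.08651733398438), (89.52108764648438, 13.973062515258789), 78.71790313720703)
```

View pics/o6.png

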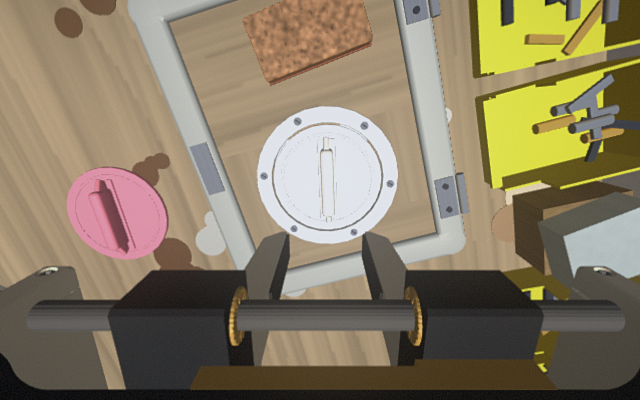

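The picture shows the lid seated in the ring at (327,175), flush and let go. Its bar is at 78.7°, which is 54.5° on from the drop position, and the stop is at 55°. I'm handing it in.

```bash
python3 -c "
from plant import bot
print(bot.close_job())"
```

```text
the job is handed in; nothing more can be done
None
```

The inspection port is closed: the smaller lid is locked in place and let go, and the job was handed in at about 16 s of the 72 s allowed. No verdict was reported.

I gripped the lid by its bar, turned it 40° clockwise and lowered it. The lugs dropped through the gaps on the first try, with no measurable contact force. I then pressed it to near flush with about 10 N and twisted it clockwise to the stop, where the moment rose to about 0.9 N·m at the wrist.

**Checks after letting go:**
- **Height:** the depth image put the face about 0.4–0.7 mm above the rim, with noise of that order, so this only just confirms the 0.8 mm limit. The arm's reading just before release was better: bar 13.2 mm above the port, against a limit of 13.8 mm.
- **Position:** the lid centre is within about 1 mm of the ring centre, and its tilt is about 0.003 rad, close to the ring's own.
- **Lock:** the bar is turned 54.5° from where the lugs dropped, against a stop at 55°.
- **Robot:** the gripper was about 0.17 m clear of the lid when I handed in.

**Not checked:** I did not measure the other lid or the loose items again afterwards. The arm met no unexpected force on the way.

**One disagreement along the way:** the first wrist picture was taken while the arm was still settling and put the port about 15 mm off. I retook it at rest, and the wrist and top cameras then agreed to about 2 mm.

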